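# Close up the annealing kiln

## Robot

A 6-joint arm with a two-finger parallel gripper is mounted at the origin on the work surface. World frame = base frame: x ahead of the robot, y to its left, z up, the work surface at z = 0. Lengths are in mm, angles in degrees, forces in N, time in s.
With the tool pointing down it reaches from about 350 to 850 mm from the base axis. Payload 8.1 kg.
Tool frame: the origin (TCP) lies on the mounting face of the last link; the fingertips stand 173 mm ahead of it and the grasp point (between the pads) lies 155 mm ahead of it; z points along the fingers, y is the direction in which the jaws open and shut (so a half turn about z gives the same grasp; the last joint's range is limited). The gripper opens to 85 mm and grips with 20 to 120 N. Pads are 22 mm wide; open, the fingers measure 114 mm over their backs; the gripper's body (76 mm by 85 mm) begins 54 mm behind the grasp point. The pads swing forward as they close: fully open they stand 13 mm farther back than shut.
Start: joints at [62.258, 7.471, 85.268, -0, 87.261, -4.893], TCP at [232.968, 552.931, 404.692] pointing down, gripper open.
Joint ranges: [-169.43, 169.43], [-51.17, 129.36], [1.28, 143.12], [-76.62, 256.62], [0, 156.53], [-152.29, 152.29]. Speed limits (degrees/s): [136.94, 136.94, 159.86, 180, 180, 180].

## Interface

Orientations are given as [roll, pitch, yaw] about the fixed x, y, z axes, in that order (R = Rz(yaw) Ry(pitch) Rx(roll)).
In Python, from bench import * gives the robot as it stands.
- The arm moves only by the shell command python3 -m jog 'ROWS' [FORCE]. ROWS is JSON, a list of rows, each an object of numbers: "tx", "ty", "tz": the shift along the tool's x, y, z as a fraction of full scale; "ax", "ay", "az": the turn, a rotation vector about the tool's x, y, z as a fraction of full scale; "hand": the opening, from 0 (shut) to 1 (fully open). A call has 1 to 5 rows; each row is the pose to reach, as a shift and turn from the pose commanded when the call began, along the tool's axes at that moment; what a row does not reach only later rows make up. Full scale, the value 1, is 150 mm for a shift and 45 degrees for a turn. A row lasts 1/12 s, in which the tool goes at most 41.7 mm and 7.16 degrees, less where a joint would pass 70% of its speed; a pose out of reach is approached as far as the arm can. A call with a number of a shift or a turn outside -1 to 1 is refused whole. A call with a gripper value outside its range is refused whole. The fingers move at their own pace and stop on an object; FORCE is the grip in N (left out, the last holds). Time passes only in rows, so rows that repeat a pose let the fingers close. It gives the time, the measured TCP pose, the force and the opening at its end, in the units of the state.
- sense(): the state, without advancing time (a new reading comes with each control period).
- snapshot(name): name is "scene" or "top" or "wrist"; returns a dict with "pixels" (480x640x3 uint8, red, green, blue), "z_map" (480x640 float32, mm along the optical axis (not along the pixel's ray), 0 where there is no reading), "intrinsics" (3x3 intrinsics, pixels), "R" (3x3) and "t" (3): a world point X has camera coordinates R X + t. Camera axes: x right, y down, z forward; pixel columns grow to the right and rows downward; lengths in mm; the calibration is good to about 2 mm. A picture is of the moment at which its call begins.
- hand_in(): hands the job in, once; it reports no verdict.
The state is a dict: "time": time; "joint_pos": joint angles; "qd": joint speeds; "joint_efforts": joint torques, N m; "tool_pos": TCP position; "tcp_rot": TCP orientation; "ft_force": force on the tool from outside, world axes, zero at the start; "wrist_torque": the same for the moment, N m; "finger_gap": finger opening in mm.
Only numpy, scipy, OpenCV 4.12 (cv2) and the standard library are available. Lean on these libraries where they do the work, as an engineer would, in place of code of your own. Each camera call takes 0.05 s, during which the arm holds its last target.

## Task

Push the tray with the two glass figures all the way home into the small annealing kiln, so that its green front is flush with the kiln's mouth, then push the kiln's sliding roof fully shut over it. Both only need a push with the fingertips: do not lift the tray or its figures. Keep both figures standing on the tray and leave everything else on the table where it is.

Things in the scene. Friction and masses are not known exactly. Their poses are not given: they have to be found in the camera images.
- kiln: low fixed annealing kiln, cream firebrick, green sides. Origin: on the table under the chamber centre; x from the open mouth to the rear wall (the way the tray goes in), y to the side where the roof opens, z up. Chamber inside x = -85 to 85 mm, y = +-82 mm; side and rear walls 20 mm thick, tops at z = 125 mm. Floor plate 12 mm thick, x = -185 to 105 mm, y = +-102 mm
- kiln_mouth (a point): middle of the mouth lower edge: kiln x = -85 mm, y = 0, z = 12 mm (floor plate top). The tray front is flush here when home. The sill before it, 100 mm long, has a guide 10 mm wide on each side, inner faces at y = +-82 mm, tops at z = 30 mm
- kiln_rails (a point): far end of the two roof rails, midway between them, on their top: kiln x = 10, y = 358, z = 131 mm. The rails (at kiln x = -78 and 98 mm, 12 mm wide, 6 mm thick) run along the kiln y from -102 to 358 mm, on posts at y = 352 mm; the open roof rests on them
- tray: loose terracotta tray, 0.33 to 0.55 kg, 170 (x) by 160 (y) mm, floor 8 mm thick, on the kiln floor plate between the guides (2 mm play each side; slides at 3 to 10 N, sticking briefly). Green front plate at its -x end, 8 mm thick, outer face x = -85 mm, top z = 100 mm. Origin: centre of underside; axes as the kiln. Starts 45 to 85 mm out; home its rear edge meets the rear wall, origin at kiln x = 0, z = 12 mm
- tray_bar (a point): middle of the steel bar handle on the outside of the tray's front plate: bar along the tray's y, 90 mm long, 12 mm thick, 26 mm off the plate, 55 mm above the tray's underside (67 mm above the table). Its front side is free to be pushed; it moves with the tray
- roof (a joint): sliding roof of the kiln: 0 = fully shut against its stop, grows as it slides open along the kiln's +y (m), at most 0.17; starts 0.105 to 0.165 open; stays where left, dry friction 2.5 N plus light damping (12 N per m/s)
- roof_bar (a point): middle of the dark steel bar handle on the roof: along the kiln x, 100 mm long, 12 mm thick, centre line 36 mm above the roof top. At kiln x = -25 mm, y = joint value of the roof, z = 189 mm; moves with the roof. The roof is a cream slab 190 (x) by 204 (y) by 22 mm, top at z = 153 mm; the bar is over the middle of its y width
- giraffe: orange glass giraffe figurine, loose, on a round foot 36 mm in diameter and 6 mm thick; origin: centre of the foot's underside, z up; 79 mm tall; stands on the tray's floor in its +y half
- deer: teal glass deer figurine, loose, on a round foot 36 mm in diameter and 6 mm thick; origin: centre of the foot's underside, z up; 67 mm tall; stands on the tray's floor in its -y half
- slab: white plaster display slab 170 x 200 x 22 mm, fixed, with three figures on it; origin: centre of its underside
- blue_horse: blue glass horse figurine, loose, on a round foot 36 mm in diameter and 6 mm thick; origin: centre of the foot's underside, z up; 65 mm tall; on the slab; leave alone
- red_goat: red glass goat figurine, loose, on a round foot 36 mm in diameter and 6 mm thick; origin: centre of the foot's underside, z up; 63 mm tall; on the slab; leave alone
- green_pony: green glass pony figurine, loose, on a round foot 36 mm in diameter and 6 mm thick; origin: centre of the foot's underside, z up; 65 mm tall; on the slab; leave alone
- mould: dark wooden mould block 70 x 70 x 50 mm, loose, on the table beside the kiln; origin: centre of its underside; leave alone
- jacks: steel glassworker's jacks (large tweezers) 190 mm long, 46 mm wide and 12 mm thick, lying on the table; origin: at their middle on the underside, x along them; leave alone
- bead_jar: amber glass jar with steel cap, 64 mm in diameter, 90 mm tall, loose; origin: centre of its underside; leave alone

How it is judged (in metres and radians):
On the way, in this order (a step that is already met when the one before it is completed fails the run):
1. the tray is fully home in the kiln (within 5 mm) (x of tray in the frame of kiln between -0.005 and 0.005 m and angle between the x axis of tray and the x axis of kiln, either way round below 0.06 rad), for 0.2 s.
2. the roof is fully shut (within 5 mm) (value of joint roof below 0.005 m), for 0.2 s.
At the end, for the whole second after the job is handed in: The tray is fully home in the kiln (within 5 mm and square), the roof is shut to within 5 mm, both at rest, and the giraffe and the deer stand upright on the tray (all of step 1 and value of joint roof below 0.005 m and velocity of joint roof below 0.01 m/s and linear speed of tray below 0.01 m/s and angle between each of giraffe, deer's own z axis and vertical below 0.15 rad and x of giraffe in the frame of tray between -0.077 and 0.085 m and y of giraffe in the frame of tray between -0.08 and 0.08 m and z of giraffe in the frame of tray between -0.004 and 0.014 m and x of deer in the frame of tray between -0.077 and 0.085 m and y of deer in the frame of tray between -0.08 and 0.08 m and z of deer in the frame of tray between -0.004 and 0.014 m); the robot touches nothing.
It fails at once if the tray is lifted (more than 10 mm) (z of tray in the frame of kiln above 0.022 m).
It fails at once if a figure on the tray is lifted (15 mm off its floor) (z of any of giraffe, deer in the frame of tray above 0.023 m).
It fails at once if a figure on the tray is knocked over (angle between any of giraffe, deer's own z axis and vertical above 0.6 rad).
It fails at once if the mould, jacks, jar or a figure on the slab is disturbed (moved 20 mm) (distance of any of blue_horse, red_goat, green_pony, mould, jacks, bead_jar from where it was at the start of the episode above 0.02 m).
It also fails if it takes over 45 s, if anything falls off the work surface, if the arm or the gripper's body presses on something with over 40 N, if the wrist force passes 120 N, or if a joint passes its speed limit or range.

## Working session

There is one attempt and no reset: what is moved stays moved. The work goes in short steps, Python scripts to look and compute and a shell command to move; the robot and the scene stay as the last step left them, time stands still between calls to the robot, and variables do not carry over. Pictures are saved under pics/ and viewed, and the job is handed in when it is done.

```bash
ls; mkdir -p pics; python3 - <<'E'
from bench import *
import cv2,numpy as np
s=sense();print(s)
for n in("scene","top"):
    d=snapshot(n);np.savez(f"pics/{n}0.npz",**d);cv2.imwrite(f"pics/{n}0.png",d["pixels"][:,:,::-1])
    print(n,d["intrinsics"],d["R"],d["t"])
E
```

```text
pics
{'time': 0.0, 'joint_pos': array([ 6.22587770e+01,  7.51694052e+00,  8.53295300e+01, -1.15677493e-03,
        8.72598033e+01, -4.89190791e+00]), 'qd': array([-0.01999614, -0.0809603 ,  0.08391466,  0.03185627, -0.062869  ,
       -0.00227064]), 'joint_efforts': array([ 4.76998393e-04, -5.69390881e+01, -5.00555170e+01,  1.11206832e-04,
        1.42000912e-02,  1.49453024e-05]), 'tool_pos': array([232.85329109, 552.73183159, 403.62260969]), 'tcp_rot': array([-1.79894015e+02, -7.91148693e-03,  1.57150734e+02]), 'ft_force': array([-0.9235049 , -0.58364181,  0.18719039]), 'wrist_torque': array([-0.06352586,  0.01427398,  0.03199136]), 'finger_gap': 85.61453966755558}
scene [[474.20401213   0.         323.69685461]
 [  0.         474.20401213 236.7973359 ]
 [  0.           0.           1.        ]] [[ 0.494306   -0.86927738 -0.00429036]
 [-0.8312249  -0.47121185 -0.29499926]
 [ 0.25441451  0.14938616 -0.95548785]] [-244.15652734  448.46935759 1111.21602746]
top [[483.94848607   0.         315.2782531 ]
 [  0.         483.94848607 241.43314325]
 [  0.           0.           1.        ]] [[ 2.02291820e-02 -9.99795369e-01  3.23725659e-05]
 [-9.98128060e-01 -2.01973159e-02 -5.77273301e-02]
 [ 5.77161711e-02  1.13546470e-03 -9.98332387e-01]] [ -11.55695653  524.27785096 1566.17039112]
```

View pics/scene0.png

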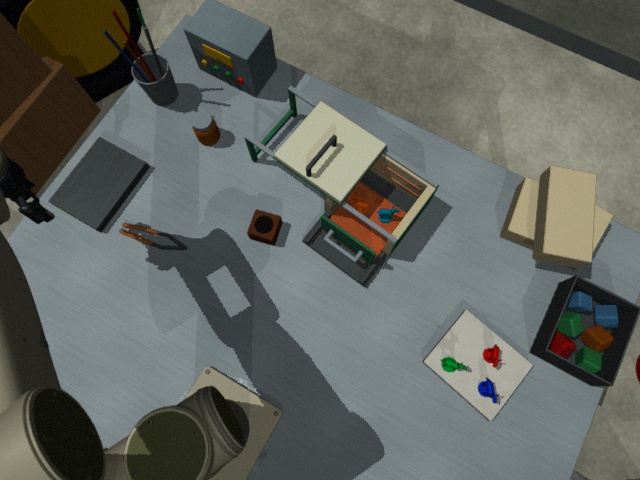

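View pics/top0.png

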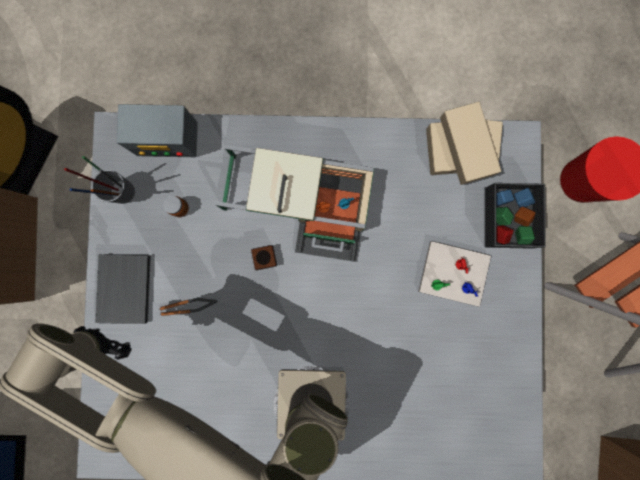

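The top view shows the kiln with its mouth toward the robot, at about (330,240) px. The roof is at (285,185), open to the image left. The tray bar is at (330,243) and the roof bar at (285,190). Next I measure these from depth.

```bash
cat > h.py <<'E'
import numpy as np,cv2
def cloud(d):
    K,R,t,z=d["intrinsics"],d["R"],d["t"],d["z_map"].astype(float)
    v,u=np.mgrid[0:480,0:640]
    c=np.stack([(u-K[0,2])/K[0,0]*z,(v-K[1,2])/K[1,1]*z,z],-1)
    X=(c-t)@R
    X[z==0]=np.nan
    return X
def px(d,P):
    c=d["R"]@np.asarray(P,float)+d["t"];q=d["intrinsics"]@c;return q[:2]/q[2]
E
python3 - <<'E'
from h import *
for n in("scene","top"):
    d=dict(np.load(f"pics/{n}0.npz"));X=cloud(d);Z=X[...,2]
    def comp(lo,hi,box):
        m=((Z>lo)&(Z<hi)).astype(np.uint8); u0,v0,u1,v1=box
        mm=np.zeros_like(m);mm[v0:v1,u0:u1]=m[v0:v1,u0:u1];return mm
    box=dict(top=(215,130,385,270),scene=(240,80,445,290))[n]
    m=comp(145,160,box);P=X[m>0];print(n,"roof",len(P),np.median(P[:,2]),cv2.minAreaRect(P[:,:2].astype(np.float32)))
    m=comp(178,200,box);P=X[m>0];print("bar",len(P),P.mean(0) if len(P) else 0,cv2.minAreaRect(P[:,:2].astype(np.float32)) if len(P) else 0)
    im=d["pixels"].astype(int)
    m=comp(118,140,box);P=X[m>0];print("walltops",len(P),cv2.minAreaRect(P[:,:2].astype(np.float32)))
    m=comp(5,20,box);P=X[m>0];print("plate",len(P),np.median(P[:,2]),cv2.minAreaRect(P[:,:2].astype(np.float32)))
    m=comp(60,82,box);P=X[m>0];print("z60-82",len(P),cv2.minAreaRect(P[:,:2].astype(np.float32)))
    u0,v0,u1,v1=box
    cr=cv2.resize(d["pixels"][v0:v1,u0:u1,::-1],None,fx=3.7,fy=3.7,interpolation=cv2.INTER_CUBIC)[:600,:800]
    cv2.imwrite(f"pics/{n}crop.png",cr)
E
```

```text
scene roof 5647 152.85333432702356 ((689.9281616210938, 93.8642807006836), (204.52784729003906, 193.47393798828125), 82.06840515136719)
bar 239 [652.56531906  97.88492084 192.74386104] ((654.8844604492188, 98.78514099121094), (13.098600387573242, 112.97779083251953), 82.20405578613281)
walltops 2137 ((685.055908203125, 63.57859802246094), (462.61785888671875, 194.41973876953125), 82.67793273925781)
plate 3995 12.871550681434602 ((697.9603271484375, 62.215972900390625), (617.6478271484375, 578.8407592773438), 29.585538864135742)
z60-82 927 ((657.4550170898438, 144.2039031982422), (615.6456298828125, 265.23626708984375), 81.71615600585938)
top roof 3982 151.58840493343544 ((690.33544921875, 95.4649658203125), (204.6402587890625, 191.52186584472656), 81.85469818115234)
bar 152 [655.08148379 100.2019009  192.2454267 ] ((656.0167846679688, 100.66535949707031), (12.248150825500488, 111.41316986083984), 82.43562316894531)
walltops 1272 ((663.7025146484375, 67.37860107421875), (461.0214538574219, 234.7587432861328), 82.4659652709961)
plate 3090 12.247091048435905 ((664.642578125, 54.81983947753906), (462.52276611328125, 561.7574462890625), 1.1588070392608643)
z60-82 314 ((615.8002319335938, 81.13716125488281), (449.28369140625, 311.8758239746094), 80.20777130126953)
```

```bash
python3 - <<'E'
from h import *
a=np.radians(-7.7);ex=np.array([np.cos(a),np.sin(a)]);ey=np.array([-ex[1],ex[0]])
O=np.array([657.5,-62.0])
for n in("scene","top"):
    d=dict(np.load(f"pics/{n}0.npz"));X=cloud(d)
    q=(X[...,:2]-O);L=np.stack([q@ex,q@ey,X[...,2]],-1)
    x,y,z=L[...,0],L[...,1],L[...,2]
    def st(nm,m):
        P=L[m];print(n,nm,len(P),np.round(np.percentile(P,[2,50,98],axis=0),1).tolist() if len(P) else "")
    st("rearwall",(abs(x-95)<30)&(y>-140)&(y<40)&(z>115)&(z<135))
    st("-ywall",(abs(y+92)<30)&(x>-70)&(x<70)&(z>110)&(z<135))
    st("roof",(z>146)&(z<160))
    st("farrailend",(y>300)&(y<400)&(z>118)&(z<140)&(abs(x)<150))
    st("plate",(z>5)&(z<18)&(abs(y)<130)&(x<-85)&(x>-230))
    st("traybar",(z>55)&(z<85)&(abs(y)<70)&(x<-140)&(x>-230))
    st("trayfront",(z>92)&(z<108)&(abs(y)<90)&(x<-80)&(x>-210))
    im=d["pixels"].copy()
    for p,c in [((0,0,0),0),((-25,159,189),0),((-85,0,12),0),((10,358,131),0),((-185,-102,12),0),((-185,102,12),0),((105,-102,125),0),((-85,-102,125),0),((-85,102-0,125),0),((105,102,125),0)]:
        w=np.r_[O+p[0]*ex+p[1]*ey,p[2]];u=px(d,w);cv2.drawMarker(im,tuple(int(round(k)) for k in u),(255,0,255),0,7,1)
    u0,v0,u1,v1=dict(top=(215,130,385,270),scene=(240,80,445,290))[n]
    cv2.imwrite(f"pics/{n}m.png",cv2.resize(im[v0:v1,u0:u1,::-1],None,fx=2.8 if n=="scene" else 4,fy=2.8 if n=="scene" else 4,interpolation=cv2.INTER_CUBIC))
E
```

```text
scene rearwall 633 [[68.1, -101.1, 116.5], [93.7, -40.7, 127.1], [105.7, 36.3, 134.0]]
scene -ywall 520 [[-66.7, -102.8, 115.7], [-1.3, -92.3, 125.1], [67.3, -81.1, 129.0]]
scene roof 5990 [[-82.1, 60.1, 147.9], [13.2, 157.2, 152.9], [104.4, 596.9, 157.7]]
scene farrailend 242 [[-83.0, 301.1, 121.1], [-70.1, 330.5, 130.4], [105.0, 358.3, 134.9]]
scene plate 1474 [[-199.2, -100.4, 5.5], [-158.7, -7.7, 11.9], [-89.7, 101.8, 17.3]]
scene traybar 237 [[-161.7, -48.7, 65.6], [-155.5, -0.8, 72.0], [-141.1, 49.4, 77.5]]
scene trayfront 138 [[-130.4, -86.1, 92.2], [-129.2, -0.7, 100.7], [-82.3, 87.2, 107.6]]
top rearwall 365 [[68.6, -99.3, 117.0], [93.2, -40.6, 125.6], [105.2, 36.6, 134.3]]
top -ywall 338 [[-66.4, -100.7, 115.5], [0.4, -89.9, 122.9], [67.4, -79.1, 130.7]]
top roof 4091 [[-81.9, 61.6, 146.6], [13.9, 164.1, 151.7], [103.8, 536.2, 158.3]]
top farrailend 169 [[-82.6, 300.9, 122.7], [92.7, 330.1, 129.7], [105.2, 359.0, 136.2]]
top plate 1049 [[-213.6, -98.3, 5.3], [-147.3, 2.6, 11.2], [-87.4, 104.2, 17.7]]
top traybar 145 [[-161.8, -46.5, 63.6], [-155.1, 2.0, 70.6], [-142.0, 51.2, 77.8]]
top trayfront 50 [[-130.5, -82.1, 93.0], [-129.0, -1.7, 105.0], [-83.1, 76.5, 107.8]]
```

View pics/scenem.png

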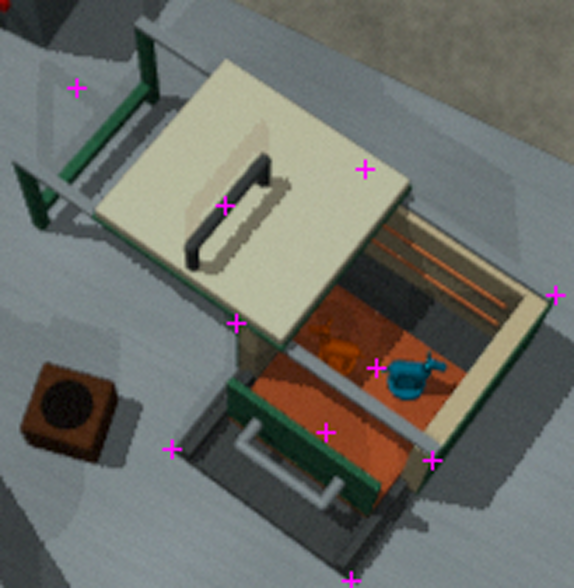

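View pics/topm.png

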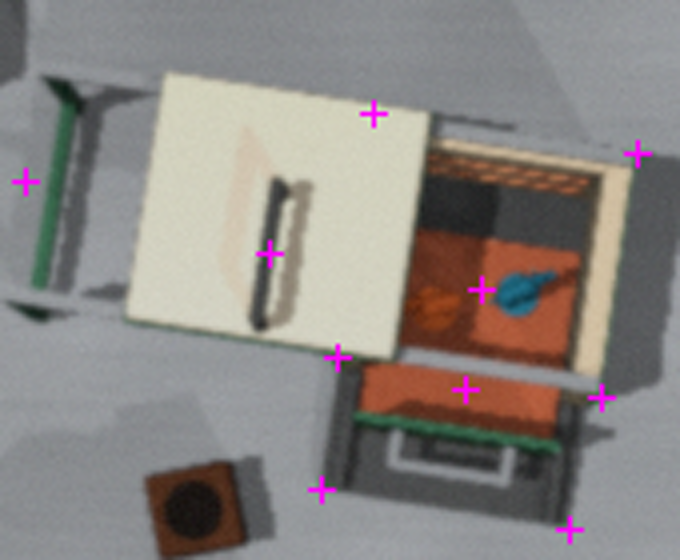

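Both views agree: kiln origin is about (657.5,-62), yaw about -7.7°. The tray is about 45 mm out, with the bar's front face at kiln x of -162, and the roof is about 159 mm open. Next I align the tool with the kiln (tool x = -kiln x, tool y = kiln y), shut the fingers and travel high.

```bash
cat >> h.py <<'E'
a=np.radians(-7.7);ex=np.array([np.cos(a),np.sin(a),0]);ey=np.array([-ex[1],ex[0],0]);O=np.array([657.5,-62.0,0])
from scipy.spatial.transform import Rotation as Ro
def rep(s):
    R=Ro.from_euler("xyz",s["tcp_rot"],degrees=True).as_matrix()
    tip=s["tool_pos"]+173*R[:,2]
    q=tip-O
    print("t",round(s["time"],2),"tip kiln",np.round([q@ex,q@ey,q[2]],1),"rpy",np.round(s["tcp_rot"],2),"F kiln",np.round([s["ft_force"]@ex,s["ft_force"]@ey,s["ft_force"][2]],1),"gap",round(s["finger_gap"],1),"j",np.round(s["joint_pos"],0))
    return R,q
def go(s,tip,dr=None):
    R,q=rep(s); d=tip[0]*ex+tip[1]*ey+np.array([0,0,tip[2]])-q
    print("shift frac",np.round(R.T@d/150,3))
E
python3 -m jog '[{"tx":-0.51,"ty":-0.87,"az":-0.16,"hand":0},{"tx":-0.51,"ty":-0.87,"az":-0.337,"hand":0},{"tx":-0.51,"ty":-0.87,"az":-0.337,"hand":0},{"tx":-0.51,"ty":-0.87,"az":-0.337,"hand":0},{"tx":-0.51,"ty":-0.87,"az":-0.337,"hand":0}]'
python3 -c "
from bench import *;from h import *
go(sense(),(-230,0,231))"
```

```text
t 0.1 tip kiln [-503.3  552.   230.7] rpy [-1.7991e+02 -1.0000e-02  1.5715e+02] F kiln [-1.3 -0.1 -0.1] gap 85.6 j [62.  8. 85. -0. 87. -5.]
shift frac [-2.720e+00 -3.076e+00  3.000e-03]invalid input at $[0]: expected keys tx, ty, tz, ax, ay, az, hand
```

```bash

python3 -m jog '[{"tx":-0.51,"ty":-0.87,"tz":0,"ax":0,"ay":0,"az":-0.16,"hand":0},{"tx":-0.51,"ty":-0.87,"tz":0,"ax":0,"ay":0,"az":-0.337,"hand":0},{"tx":-0.51,"ty":-0.87,"tz":0,"ax":0,"ay":0,"az":-0.337,"hand":0},{"tx":-0.51,"ty":-0.87,"tz":0,"ax":0,"ay":0,"az":-0.337,"hand":0},{"tx":-0.51,"ty":-0.87,"tz":0,"ax":0,"ay":0,"az":-0.337,"hand":0}]'
python3 -c "
from bench import *;from h import *
go(sense(),(-230,0,231))"
```

```text
time: 0.52
tool_pos: [253.2, 399.4, 404.0]
tcp_rot: [-179.9, 0.0, 172.2]
ft_force: [0.4, -0.8, 0.0]
finger_gap: 25.5
t 0.52 tip kiln [-462.5  402.6  231. ] rpy [-179.85    0.    172.2 ] F kiln [ 0.5 -0.8  0. ] gap 25.5 j [ 51. -13. 105.  -0.  88. -31.]
shift frac [-1.555 -2.681  0.007]
```

```bash

python3 -m jog '[{"tx":-0.52,"ty":-0.9,"tz":0,"ax":0,"ay":0,"az":0,"hand":0},{"tx":-0.52,"ty":-0.9,"tz":0,"ax":0,"ay":0,"az":0,"hand":0},{"tx":-0.52,"ty":-0.9,"tz":0,"ax":0,"ay":0,"az":0,"hand":0},{"tx":-0.52,"ty":-0.9,"tz":0,"ax":0,"ay":0,"az":0,"hand":0},{"tx":-0.52,"ty":-0.9,"tz":0,"ax":0,"ay":0,"az":0,"hand":0}]'
python3 -m jog '[{"tx":-0.52,"ty":-0.9,"tz":0,"ax":0,"ay":0,"az":0,"hand":0},{"tx":-0.52,"ty":-0.9,"tz":0,"ax":0,"ay":0,"az":0,"hand":0},{"tx":-0.52,"ty":-0.9,"tz":0,"ax":0,"ay":0,"az":0,"hand":0},{"tx":-0.52,"ty":-0.9,"tz":0,"ax":0,"ay":0,"az":0,"hand":0},{"tx":-0.52,"ty":-0.9,"tz":0,"ax":0,"ay":0,"az":0,"hand":0}]'
python3 -m jog '[{"tx":-0.52,"ty":-0.88,"tz":0,"ax":0,"ay":0,"az":0,"hand":0},{"tx":-0.52,"ty":-0.88,"tz":0,"ax":0,"ay":0,"az":0,"hand":0},{"tx":-0.52,"ty":-0.88,"tz":0,"ax":0,"ay":0,"az":0,"hand":0},{"tx":-0.52,"ty":-0.88,"tz":0,"ax":0,"ay":0,"az":0,"hand":0},{"tx":-0.52,"ty":-0.88,"tz":0,"ax":0,"ay":0,"az":0,"hand":0}]'
python3 -c "
from bench import *;from h import *
go(sense(),(-230,0,58))"
```

```text
time: 0.93
tool_pos: [313.6, 255.1, 404.5]
tcp_rot: [-179.9, 0.1, 172.1]
ft_force: [0.2, 0.5, 0.7]
finger_gap: -0.1
time: 1.35
tool_pos: [372.8, 110.9, 404.6]
tcp_rot: [-179.9, 0.1, 172.0]
ft_force: [-0.8, 0.1, -0.5]
finger_gap: 0.0
time: 1.77
tool_pos: [432.4, -29.9, 404.4]
tcp_rot: [-179.9, 0.0, 172.1]
ft_force: [-0.2, 0.2, 0.0]
finger_gap: 0.0
t 1.77 tip kiln [-227.4    1.4  231.4] rpy [-1.7992e+02  1.0000e-02  1.7211e+02] F kiln [-0.2  0.2  0. ] gap 0.0 j [-11. -19. 110.  -0.  89. -93.]
shift frac [ 0.018 -0.008  1.156]
```

```bash

python3 -m jog '[{"tx":0.2,"ty":0,"tz":0.25,"ax":0,"ay":-0.12,"az":0,"hand":0},{"tx":0.2,"ty":0,"tz":0.5,"ax":0,"ay":-0.222,"az":0,"hand":0},{"tx":0.2,"ty":0,"tz":0.75,"ax":0,"ay":-0.222,"az":0,"hand":0},{"tx":0.2,"ty":0,"tz":1,"ax":0,"ay":-0.222,"az":0,"hand":0},{"tx":0.2,"ty":0,"tz":1,"ax":0,"ay":-0.222,"az":0,"hand":0}]'
python3 -c "
from bench import *;from h import *
go(sense(),(-195,0,56))
import cv2
d=snapshot('wrist');cv2.imwrite('pics/w1.png',d['pixels'][:,:,::-1])
d=snapshot('scene');cv2.imwrite('pics/s1.png',cv2.resize(d['pixels'][150:350,200:470,::-1],None,fx=2.9,fy=2.9))"
```

```text
time: 2.18
tool_pos: [397.2, -21.0, 246.7]
tcp_rot: [179.9, 9.3, 172.3]
ft_force: [-1.8, 1.1, -1.2]
finger_gap: -0.3
t 2.18 tip kiln [-235.6    6.1   76. ] rpy [179.91   9.26 172.33] F kiln [-1.9  0.8 -1.2] gap -0.3 j [-11. -24. 131.   1.  64. -93.]
shift frac [-0.246 -0.041  0.175]
```

View pics/w1.png

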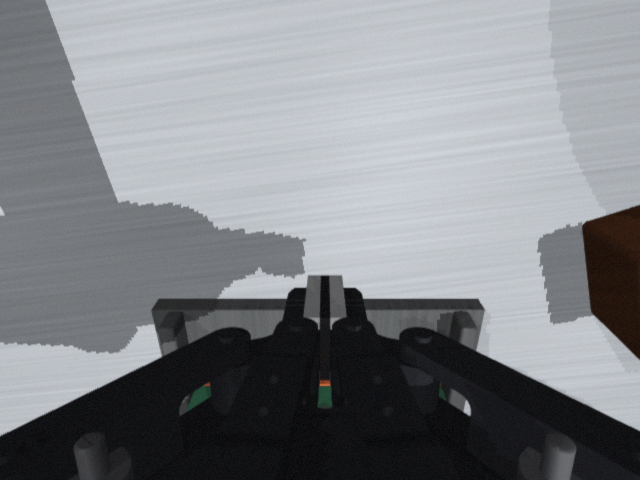

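View pics/s1.png

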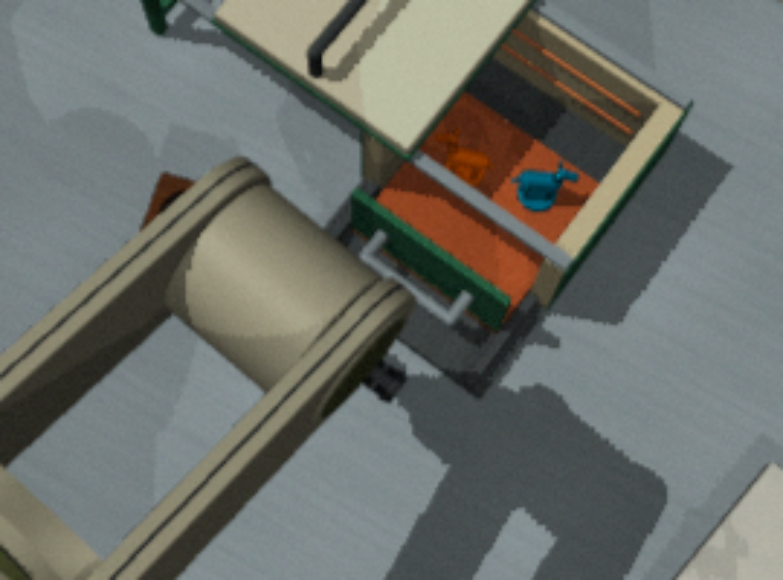

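Wrist view: the tray bar spans columns 153 to 483 at row 305, with the fingertips centred on it at about column 324. I go down and approach.

```bash

python3 -m jog '[{"tx":-0.05,"ty":-0.03,"tz":0.1,"ax":0,"ay":0,"az":0,"hand":0},{"tx":-0.15,"ty":-0.03,"tz":0.16,"ax":0,"ay":0,"az":0,"hand":0},{"tx":-0.24,"ty":-0.03,"tz":0.16,"ax":0,"ay":0,"az":0,"hand":0},{"tx":-0.24,"ty":-0.03,"tz":0.16,"ax":0,"ay":0,"az":0,"hand":0}]'
python3 -c "
from bench import *;from h import *
go(sense(),(-178,0,57))"
```

```text
time: 2.62
tool_pos: [443.5, -32.7, 241.4]
tcp_rot: [-180.0, 10.4, 172.3]
ft_force: [0.4, -0.7, 0.7]
finger_gap: -0.1
t 2.62 tip kiln [-184.9    0.4   71.2] rpy [-180.     10.36  172.32] F kiln [ 0.5 -0.7  0.7] gap -0.1 j [-11. -15. 124.   1.  60. -94.]
shift frac [-0.028 -0.002  0.102]
```

```bash

python3 -m jog '[{"tx":0.02,"ty":0,"tz":0.05,"ax":0,"ay":0,"az":0,"hand":0},{"tx":0.02,"ty":0,"tz":0.1,"ax":0,"ay":0,"az":0,"hand":0},{"tx":-0.02,"ty":0,"tz":0.1,"ax":0,"ay":0,"az":0,"hand":0},{"tx":-0.02,"ty":0,"tz":0.1,"ax":0,"ay":0,"az":0,"hand":0}]'
python3 -c "
from bench import *;from h import *
go(sense(),(-155,0,57))
import cv2
d=snapshot('top');cv2.imwrite('pics/t2.png',cv2.resize(d['pixels'][130:330,200:470,::-1],None,fx=2.9,fy=2.9))"
```

```text
time: 2.95
tool_pos: [445.6, -33.1, 223.0]
tcp_rot: [180.0, 10.0, 172.3]
ft_force: [1.0, -0.0, 0.2]
finger_gap: 0.3
t 2.95 tip kiln [-183.9    0.2   52.7] rpy [180.     9.99 172.32] F kiln [1.  0.1 0.2] gap 0.3 j [-11. -12. 125.   1.  58. -94.]
shift frac [-0.195 -0.002  0.005]
```

View pics/t2.png

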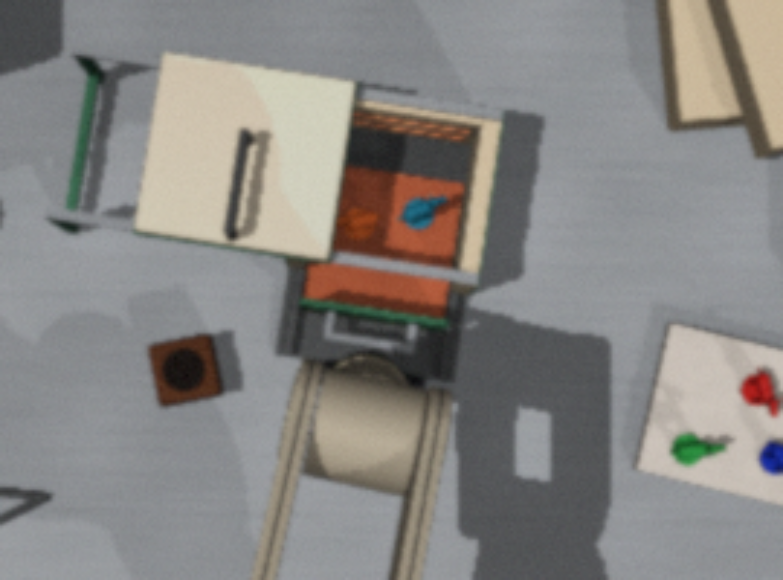

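The top view shows the fingers just before the bar, centred on it, with the mould clear. I push in small steps.

```bash

python3 -m jog '[{"tx":-0.026,"ty":0,"tz":0.003,"ax":0,"ay":0,"az":0,"hand":0},{"tx":-0.052,"ty":0,"tz":0.006,"ax":0,"ay":0,"az":0,"hand":0},{"tx":-0.078,"ty":0,"tz":0.01,"ax":0,"ay":0,"az":0,"hand":0},{"tx":-0.104,"ty":0,"tz":0.015,"ax":0,"ay":0,"az":0,"hand":0},{"tx":-0.13,"ty":0,"tz":0.02,"ax":0,"ay":0,"az":0,"hand":0}]'
python3 -c "
from bench import *;from h import *
go(sense(),(-128,0,57))"
python3 -m jog '[{"tx":-0.026,"ty":0,"tz":0.003,"ax":0,"ay":0,"az":0,"hand":0},{"tx":-0.052,"ty":0,"tz":0.006,"ax":0,"ay":0,"az":0,"hand":0},{"tx":-0.078,"ty":0,"tz":0.01,"ax":0,"ay":0,"az":0,"hand":0},{"tx":-0.09,"ty":0,"tz":0.015,"ax":0,"ay":0,"az":0,"hand":0},{"tx":-0.09,"ty":0,"tz":0.015,"ax":0,"ay":0,"az":0,"hand":0}]'
python3 -c "
from bench import *;from h import *
go(sense(),(-128,0,57))
import cv2
d=snapshot('top');cv2.imwrite('pics/t3.png',cv2.resize(d['pixels'][130:330,200:470,::-1],None,fx=2.9,fy=2.9))"
```

```text
time: 3.42
tool_pos: [464.8, -35.8, 223.2]
tcp_rot: [180.0, 9.9, 172.3]
ft_force: [-6.4, 0.8, 3.2]
finger_gap: 0.3
t 3.42 tip kiln [-1.649e+02  1.000e-01  5.270e+01] rpy [180.     9.86 172.32] F kiln [-6.5 -0.   3.2] gap 0.3 j [-11.  -9. 122.   1.  57. -94.]
shift frac [-0.247 -0.001  0.014]
time: 3.83
tool_pos: [478.7, -37.7, 223.3]
tcp_rot: [180.0, 9.9, 172.3]
ft_force: [-1.4, -0.5, -2.0]
finger_gap: 0.1
t 3.83 tip kiln [-1.506e+02  1.000e-01  5.290e+01] rpy [180.     9.95 172.31] F kiln [-1.3 -0.7 -2. ] gap 0.1 j [-11.  -6. 119.   1.  57. -93.]
shift frac [-0.153 -0.001 -0.001]
```

View pics/t3.png

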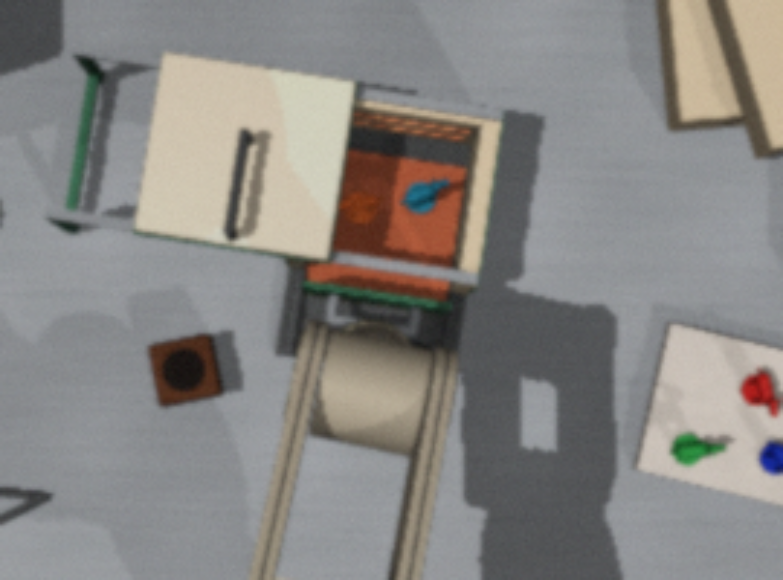

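The tray is moving with figures standing (deer at (425,197), giraffe at (362,207) in the crop). I continue, slowing toward the wall.

```bash

python3 -m jog '[{"tx":-0.02,"ty":0,"tz":0.003,"ax":0,"ay":0,"az":0,"hand":0},{"tx":-0.04,"ty":0,"tz":0.006,"ax":0,"ay":0,"az":0,"hand":0},{"tx":-0.06,"ty":0,"tz":0.01,"ax":0,"ay":0,"az":0,"hand":0},{"tx":-0.08,"ty":0,"tz":0.013,"ax":0,"ay":0,"az":0,"hand":0},{"tx":-0.1,"ty":0,"tz":0.016,"ax":0,"ay":0,"az":0,"hand":0}]'
python3 -c "
from bench import *;from h import *
go(sense(),(-128,0,57))"
python3 -m jog '[{"tx":-0.01,"ty":0,"tz":0.002,"ax":0,"ay":0,"az":0,"hand":0},{"tx":-0.02,"ty":0,"tz":0.003,"ax":0,"ay":0,"az":0,"hand":0},{"tx":-0.03,"ty":0,"tz":0.005,"ax":0,"ay":0,"az":0,"hand":0}]'
python3 -c "
from bench import *;from h import *
go(sense(),(-128,0,57))"
```

```text
time: 4.3
tool_pos: [493.7, -39.7, 223.7]
tcp_rot: [-180.0, 10.0, 172.3]
ft_force: [-3.3, 0.4, -2.3]
finger_gap: -0.3
t 4.3 tip kiln [-135.3    0.2   53.3] rpy [-180.      9.97  172.32] F kiln [-3.3 -0.1 -2.3] gap -0.3 j [-11.  -4. 117.   1.  57. -93.]
shift frac [-0.052 -0.001 -0.016]
time: 4.55
tool_pos: [498.2, -40.3, 223.8]
tcp_rot: [-180.0, 10.0, 172.3]
ft_force: [-2.6, 0.6, -1.7]
finger_gap: 0.2
t 4.55 tip kiln [-1.308e+02  1.000e-01  5.350e+01] rpy [-180.      9.98  172.32] F kiln [-2.6  0.3 -1.7] gap 0.2 j [-11.  -3. 116.   1.  57. -93.]
shift frac [-0.022 -0.001 -0.02 ]
```

```bash

python3 -m jog '[{"tx":-0.008,"ty":0,"tz":0.001,"ax":0,"ay":0,"az":0,"hand":0},{"tx":-0.016,"ty":0,"tz":0.002,"ax":0,"ay":0,"az":0,"hand":0},{"tx":-0.016,"ty":0,"tz":0.003,"ax":0,"ay":0,"az":0,"hand":0}]'
python3 -c "
from bench import *;from h import *
go(sense(),(-128,0,57))"
python3 -m jog '[{"tx":-0.008,"ty":0,"tz":0.001,"ax":0,"ay":0,"az":0,"hand":0},{"tx":-0.016,"ty":0,"tz":0.002,"ax":0,"ay":0,"az":0,"hand":0},{"tx":-0.016,"ty":0,"tz":0.003,"ax":0,"ay":0,"az":0,"hand":0}]'
python3 -c "
from bench import *;from h import *
go(sense(),(-128,0,57))"
```

```text
time: 4.8
tool_pos: [500.7, -40.7, 223.9]
tcp_rot: [180.0, 10.0, 172.3]
ft_force: [-2.9, 0.1, -2.6]
finger_gap: 0.1
t 4.8 tip kiln [-1.282e+02  1.000e-01  5.360e+01] rpy [180.    10.01 172.32] F kiln [-2.9 -0.3 -2.6] gap 0.1 j [-11.  -3. 116.   1.  57. -93.]
shift frac [-0.005 -0.001 -0.022]
time: 5.05
tool_pos: [503.1, -41.0, 223.9]
tcp_rot: [180.0, 10.0, 172.3]
ft_force: [-1.8, 0.2, -1.4]
finger_gap: 0.2
t 5.05 tip kiln [-1.258e+02  1.000e-01  5.360e+01] rpy [180.    10.01 172.31] F kiln [-1.8  0.  -1.4] gap 0.2 j [-11.  -2. 116.   1.  57. -93.]
shift frac [ 0.011 -0.001 -0.025]
```

```bash

python3 -m jog '[{"tx":-0.008,"ty":0,"tz":0.001,"ax":0,"ay":0,"az":0,"hand":0},{"tx":-0.016,"ty":0,"tz":0.003,"ax":0,"ay":0,"az":0,"hand":0},{"tx":-0.016,"ty":0,"tz":0.003,"ax":0,"ay":0,"az":0,"hand":0}]'
python3 -c "
from bench import *;from h import *
go(sense(),(-128,0,57))
import cv2
d=snapshot('top');np.savez('pics/t4.npz',**d);cv2.imwrite('pics/t4.png',cv2.resize(d['pixels'][150:290,270:410,::-1],None,fx=4.2,fy=4.2,interpolation=2))
X=cloud(d)-O;x,y,z=X@ex,X@ey,X[...,2]
for nm,m in dict(plate=(z>92)&(z<106)&(abs(y)<70)&(x<-84)&(x>-160),bar=(z>60)&(z<80)&(abs(y)<50)&(x<-95)&(x>-170)).items():
    print(nm,m.sum(),np.percentile(x[m],[2,25,50,75,98]) if m.any() else '')
"
```

```text
time: 5.3
tool_pos: [505.6, -41.3, 223.9]
tcp_rot: [-180.0, 10.0, 172.3]
ft_force: [-1.8, -0.3, -2.0]
finger_gap: -0.2
t 5.3 tip kiln [-1.233e+02  1.000e-01  5.350e+01] rpy [-180.     10.01  172.32] F kiln [-1.8 -0.5 -2. ] gap -0.2 j [-11.  -2. 115.   1.  57. -93.]
shift frac [ 0.027 -0.001 -0.028]
plate 19 [-84.90860516 -84.7620109  -84.5429332  -84.35532297 -84.16733242]
bar 63 [-115.53821257 -110.53076681 -107.01516691 -103.55904384  -96.69443786]
```

View pics/t4.png

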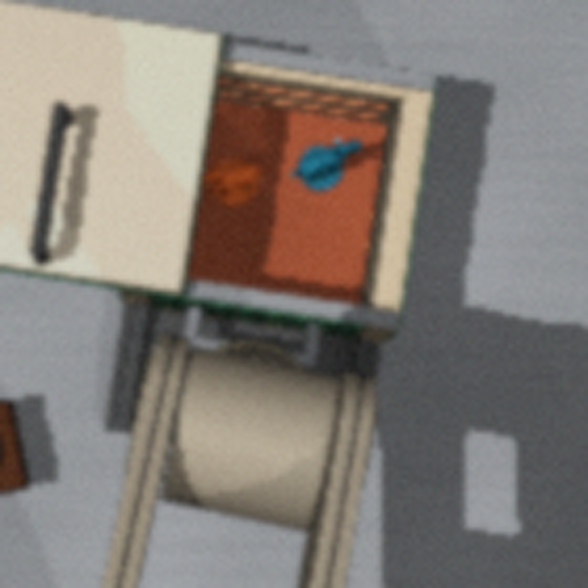

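The top view shows the tray's green front nearly flush under the rail and the tray floor filling the chamber to the rear wall. I push in small increments until the force rises at the stop.

```bash

python3 -m jog '[{"tx":-0.006,"ty":0,"tz":0.001,"ax":0,"ay":0,"az":0,"hand":0},{"tx":-0.01,"ty":0,"tz":0.002,"ax":0,"ay":0,"az":0,"hand":0}]'
python3 -c "
from bench import *;from h import *
rep(sense())"
python3 -m jog '[{"tx":-0.006,"ty":0,"tz":0.001,"ax":0,"ay":0,"az":0,"hand":0},{"tx":-0.01,"ty":0,"tz":0.002,"ax":0,"ay":0,"az":0,"hand":0}]'
python3 -c "
from bench import *;from h import *
rep(sense())"
```

```text
time: 5.52
tool_pos: [506.5, -41.4, 223.8]
tcp_rot: [180.0, 9.9, 172.3]
ft_force: [-12.0, 1.8, 5.9]
finger_gap: 0.4
t 5.52 tip kiln [-122.6    0.2   53.4] rpy [180.     9.9  172.32] F kiln [-12.1   0.2   5.9] gap 0.4 j [-11.  -2. 115.   1.  57. -93.]
time: 5.68
tool_pos: [507.2, -41.4, 223.3]
tcp_rot: [180.0, 9.7, 172.3]
ft_force: [-18.0, 2.1, 9.9]
finger_gap: -0.2
t 5.68 tip kiln [-122.4    0.3   52.8] rpy [180.     9.73 172.33] F kiln [-18.1  -0.4   9.9] gap -0.2 j [-11.  -2. 115.   1.  57. -93.]
```

The force rose to 18 N with almost no motion, so the tray is against the rear wall. I retreat straight back and check.

```bash

python3 -m jog '[{"tx":0.03,"ty":0,"tz":-0.006,"ax":0,"ay":0,"az":0,"hand":0},{"tx":0.15,"ty":0,"tz":-0.03,"ax":0,"ay":0,"az":0,"hand":0},{"tx":0.4,"ty":0,"tz":-0.08,"ax":0,"ay":0,"az":0,"hand":0},{"tx":0.5,"ty":0,"tz":-0.3,"ax":0,"ay":0,"az":0,"hand":0},{"tx":0.6,"ty":0,"tz":-0.6,"ax":0,"ay":0,"az":0,"hand":0}]'
python3 -c "
from bench import *;from h import *
go(sense(),(-230,185,230))
import cv2
d=snapshot('top');cv2.imwrite('pics/t5.png',cv2.resize(d['pixels'][150:290,270:410,::-1],None,fx=4.2,fy=4.2,interpolation=2))
X=cloud(d)-O;x,y,z=X@ex,X@ey,X[...,2]
for nm,m in dict(plate=(z>92)&(z<106)&(abs(y)<70)&(x<-84)&(x>-160),bar=(z>60)&(z<80)&(abs(y)<50)&(x<-95)&(x>-170)).items():
    print(nm,m.sum(),np.percentile(x[m],[2,25,50,75,98]) if m.any() else '')
d=snapshot('scene');cv2.imwrite('pics/s5.png',cv2.resize(d['pixels'][80:290,240:445,::-1],None,fx=2.8,fy=2.8,interpolation=2))
"
```

```text
time: 6.1
tool_pos: [404.9, -27.6, 288.8]
tcp_rot: [180.0, 9.6, 172.3]
ft_force: [1.9, -0.8, 1.8]
finger_gap: -0.0
t 6.1 tip kiln [-226.     0.3  118.2] rpy [179.97   9.61 172.31] F kiln [ 2.  -0.6  1.8] gap -0.0 j [-11. -25. 127.   1.  69. -94.]
shift frac [-0.098  1.231 -0.738]
plate 4 [-84.24632179 -84.17730351 -84.10691139 -84.0466201  -84.00548013]
bar 133 [-115.75653972 -112.67130804 -109.32799553 -105.64642928  -97.30175985]
```

View pics/s5.png

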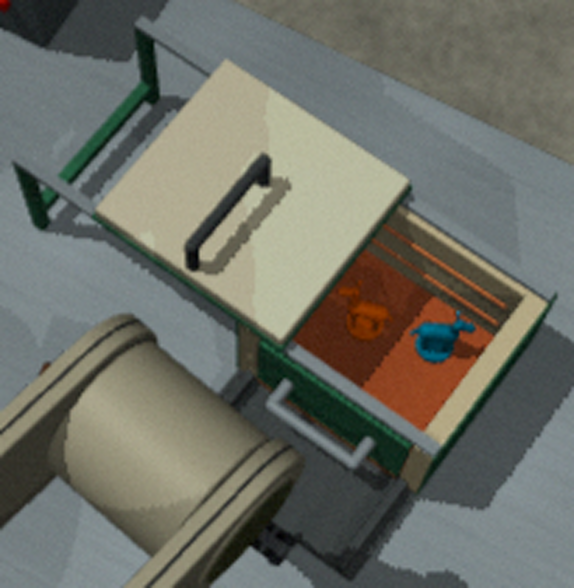

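The scene view shows the tray front flush, with bar and plate measured at -85 home, and both figures upright. Next is the roof.

```bash

python3 -m jog '[{"tx":-0.1,"ty":0,"tz":-0.25,"ax":0,"ay":0.1,"az":0,"hand":0},{"tx":-0.2,"ty":0.1,"tz":-0.5,"ax":0,"ay":0.214,"az":0,"hand":0},{"tx":-0.2,"ty":0.3,"tz":-0.75,"ax":0,"ay":0.214,"az":0,"hand":0},{"tx":-0.2,"ty":0.5,"tz":-0.85,"ax":0,"ay":0.214,"az":0,"hand":0},{"tx":-0.2,"ty":0.6,"tz":-0.85,"ax":0,"ay":0.214,"az":0,"hand":0}]'
python3 -c "
from bench import *;from h import *
go(sense(),(-25,205,245))"
```

```text
time: 6.62
tool_pos: [428.7, 62.5, 429.3]
tcp_rot: [179.8, 1.0, 172.3]
ft_force: [0.3, -0.0, -0.3]
finger_gap: 0.0
t 6.62 tip kiln [-240.4   93.2  256.3] rpy [179.82   1.   172.33] F kiln [ 0.3  0.  -0.3] gap 0.0 j [  1. -20. 108.   0.  91. -81.]
shift frac [-1.435  0.744  0.103]
```

```bash

python3 -m jog '[{"tx":-0.2,"ty":0.1,"tz":0,"ax":0,"ay":0,"az":0,"hand":0},{"tx":-0.45,"ty":0.24,"tz":0,"ax":0,"ay":0,"az":0,"hand":0},{"tx":-0.72,"ty":0.37,"tz":0,"ax":0,"ay":0,"az":0,"hand":0},{"tx":-0.72,"ty":0.37,"tz":0,"ax":0,"ay":0,"az":0,"hand":0}]'
python3 -m jog '[{"tx":-0.2,"ty":0.1,"tz":0,"ax":0,"ay":0,"az":0,"hand":0},{"tx":-0.45,"ty":0.24,"tz":0,"ax":0,"ay":0,"az":0,"hand":0},{"tx":-0.7,"ty":0.37,"tz":0,"ax":0,"ay":0,"az":0,"hand":0},{"tx":-0.7,"ty":0.37,"tz":0,"ax":0,"ay":0,"az":0,"hand":0}]'
python3 -c "
from bench import *;from h import *
go(sense(),(-25,202,176))
import cv2
d=snapshot('top');cv2.imwrite('pics/t6.png',cv2.resize(d['pixels'][130:330,200:470,::-1],None,fx=2.9,fy=2.9))
d=snapshot('wrist');cv2.imwrite('pics/w6.png',d['pixels'][:,:,::-1])"
```

```text
time: 6.95
tool_pos: [546.3, 102.4, 419.9]
tcp_rot: [180.0, 0.3, 172.4]
ft_force: [0.0, -0.2, -0.4]
finger_gap: 0.2
time: 7.28
tool_pos: [658.2, 143.4, 418.2]
tcp_rot: [-180.0, 0.2, 172.4]
ft_force: [-0.4, -0.2, -3.1]
finger_gap: -0.1
t 7.28 tip kiln [-26.3 203.6 245.2] rpy [-1.7998e+02  1.6000e-01  1.7235e+02] F kiln [-0.4 -0.3 -3.1] gap -0.1 j [  8.  19.  71.  -0.  90. -74.]
shift frac [-0.008 -0.01   0.461]
```

View pics/t6.png

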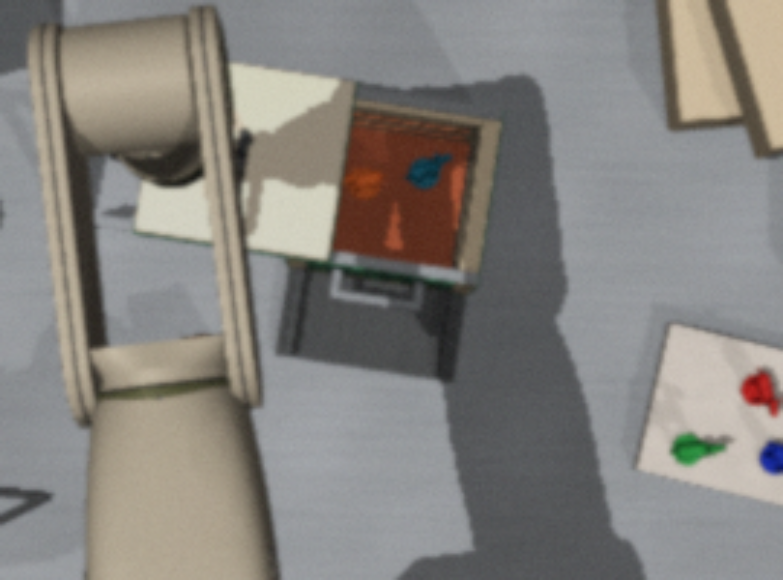

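View pics/w6.png

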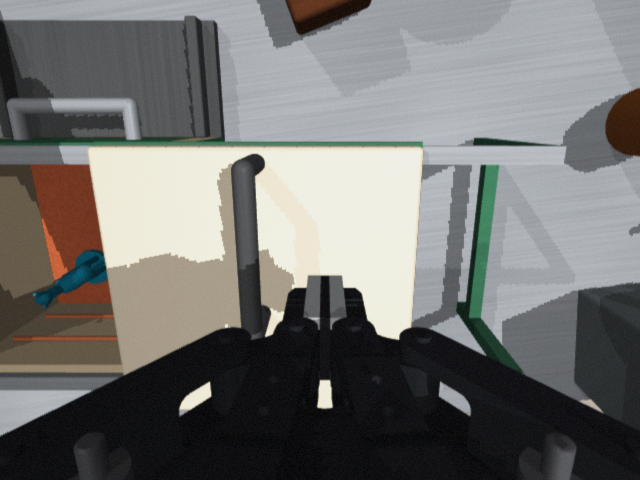

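The wrist view shows the roof bar at column 250 and the fingers at 290–365, clear on the bar's +y side. I descend, then push.

```bash

python3 -m jog '[{"tx":0,"ty":0,"tz":0.2,"ax":0,"ay":0,"az":0,"hand":0},{"tx":0,"ty":0,"tz":0.4,"ax":0,"ay":0,"az":0,"hand":0},{"tx":0,"ty":0,"tz":0.46,"ax":0,"ay":0,"az":0,"hand":0},{"tx":0,"ty":0,"tz":0.46,"ax":0,"ay":0,"az":0,"hand":0}]'
python3 -c "
from bench import *;from h import *
rep(sense())"
python3 -m jog '[{"tx":0,"ty":-0.06,"tz":0,"ax":0,"ay":0,"az":0,"hand":0},{"tx":0,"ty":-0.1,"tz":0,"ax":0,"ay":0,"az":0,"hand":0},{"tx":0,"ty":-0.14,"tz":0,"ax":0,"ay":0,"az":0,"hand":0},{"tx":0,"ty":-0.18,"tz":0,"ax":0,"ay":0,"az":0,"hand":0},{"tx":0,"ty":-0.22,"tz":0,"ax":0,"ay":0,"az":0,"hand":0}]'
python3 -c "
from bench import *;from h import *
rep(sense())"
```

```text
time: 7.72
tool_pos: [651.7, 141.0, 352.5]
tcp_rot: [-179.9, 0.1, 172.3]
ft_force: [-0.7, 0.8, -0.5]
finger_gap: -0.0
t 7.72 tip kiln [-32.6 200.2 179.5] rpy [-1.7993e+02  1.2000e-01  1.7230e+02] F kiln [-0.8  0.7 -0.5] gap -0.0 j [  8.  19.  77.  -0.  84. -74.]
time: 8.13
tool_pos: [649.6, 108.4, 357.6]
tcp_rot: [179.9, 0.6, 172.3]
ft_force: [-1.3, 3.3, 7.1]
finger_gap: 0.1
t 8.13 tip kiln [-28.9 168.1 184.6] rpy [179.9    0.6  172.31] F kiln [-1.7  3.1  7.1] gap 0.1 j [  5.  18.  79.  -0.  83. -77.]
```

```bash
python3 -c "
from bench import *;from h import *
import cv2
d=snapshot('wrist');cv2.imwrite('pics/w7.png',d['pixels'][:,:,::-1])
rep(sense())
d=snapshot('top');X=cloud(d)-O;x,y,z=X@ex,X@ey,X[...,2]
m=(z>146)&(z<158)&(x<105)&(x>-90)&(y<300)&(y>-100);print(np.percentile(y[m],[.5,2,98]))"
```

```text
t 8.18 tip kiln [-28.9 166.8 184.3] rpy [179.96   0.57 172.27] F kiln [ 1.  -0.3 -0.3] gap 0.0 j [  5.  18.  79.  -0.  83. -77.]
[ 48.44810531  49.93285945 245.05554688]
```

View pics/w7.png

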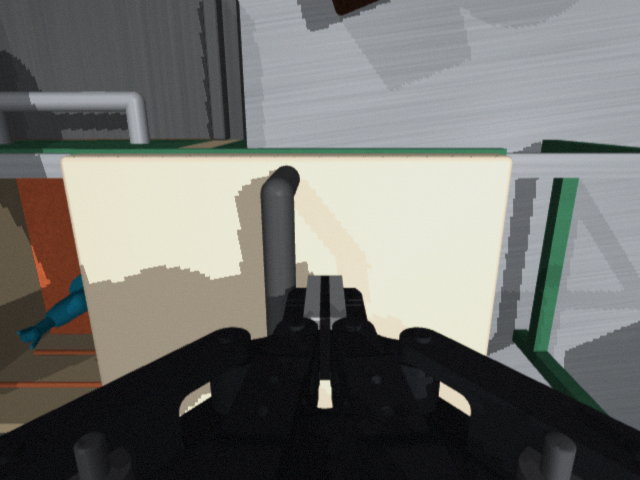

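The roof moved about 12 mm and the fingers are alongside the bar, but the tip is at 184 mm, higher than I want. I back off a little and go lower.

```bash

python3 -m jog '[{"tx":0,"ty":0.04,"tz":0,"ax":0,"ay":0,"az":0,"hand":0},{"tx":-0.03,"ty":0.04,"tz":0.06,"ax":0,"ay":-0.01,"az":0,"hand":0},{"tx":-0.03,"ty":0.04,"tz":0.1,"ax":0,"ay":-0.01,"az":0,"hand":0},{"tx":-0.03,"ty":0.04,"tz":0.1,"ax":0,"ay":-0.01,"az":0,"hand":0}]'
python3 -c "
from bench import *;from h import *
rep(sense())"
```

```text
time: 8.57
tool_pos: [653.9, 114.4, 336.7]
tcp_rot: [-179.9, 0.6, 172.3]
ft_force: [-0.9, -0.9, -0.8]
finger_gap: 0.2
t 8.57 tip kiln [-25.5 174.1 163.7] rpy [-179.94    0.58  172.34] F kiln [-0.7 -1.  -0.8] gap 0.2 j [  6.  19.  79.  -0.  81. -77.]
```

```bash

python3 -m jog '[{"tx":0,"ty":0,"tz":-0.03,"ax":0,"ay":0,"az":0,"hand":0},{"tx":0,"ty":-0.06,"tz":-0.03,"ax":0,"ay":0,"az":0,"hand":0},{"tx":0,"ty":-0.1,"tz":-0.03,"ax":0,"ay":0,"az":0,"hand":0},{"tx":0,"ty":-0.16,"tz":-0.03,"ax":0,"ay":0,"az":0,"hand":0},{"tx":0,"ty":-0.22,"tz":-0.03,"ax":0,"ay":0,"az":0,"hand":0}]'
python3 -c "
from bench import *;from h import *
rep(sense())"
python3 -m jog '[{"tx":0,"ty":-0.05,"tz":0,"ax":0,"ay":0,"az":0,"hand":0},{"tx":0,"ty":-0.1,"tz":0,"ax":0,"ay":0,"az":0,"hand":0},{"tx":0,"ty":-0.15,"tz":0,"ax":0,"ay":0,"az":0,"hand":0},{"tx":0,"ty":-0.2,"tz":0,"ax":0,"ay":0,"az":0,"hand":0},{"tx":0,"ty":-0.25,"tz":0,"ax":0,"ay":0,"az":0,"hand":0}]'
python3 -c "
from bench import *;from h import *
rep(sense())"
```

```text
time: 8.98
tool_pos: [649.8, 81.0, 344.6]
tcp_rot: [180.0, 0.8, 172.3]
ft_force: [-1.0, 4.0, -0.0]
finger_gap: -0.5
t 8.98 tip kiln [-24.3 140.8 171.6] rpy [179.97   0.82 172.34] F kiln [-1.5  3.9 -0. ] gap -0.5 j [  3.  17.  80.  -0.  82. -80.]
time: 9.4
tool_pos: [644.8, 43.5, 344.5]
tcp_rot: [180.0, 0.8, 172.3]
ft_force: [-1.5, 3.3, 1.3]
finger_gap: -0.1
t 9.4 tip kiln [-24.3 102.9 171.5] rpy [180.     0.81 172.31] F kiln [-1.9  3.1  1.3] gap -0.1 j [ -1.  16.  82.  -0.  81. -83.]
```

```bash

python3 -m jog '[{"tx":0,"ty":-0.05,"tz":0,"ax":0,"ay":0,"az":0,"hand":0},{"tx":0,"ty":-0.1,"tz":0,"ax":0,"ay":0,"az":0,"hand":0},{"tx":0,"ty":-0.15,"tz":0,"ax":0,"ay":0,"az":0,"hand":0},{"tx":0,"ty":-0.2,"tz":0,"ax":0,"ay":0,"az":0,"hand":0},{"tx":0,"ty":-0.25,"tz":0,"ax":0,"ay":0,"az":0,"hand":0}]'
python3 -m jog '[{"tx":0,"ty":-0.05,"tz":0,"ax":0,"ay":0,"az":0,"hand":0},{"tx":0,"ty":-0.1,"tz":0,"ax":0,"ay":0,"az":0,"hand":0},{"tx":0,"ty":-0.15,"tz":0,"ax":0,"ay":0,"az":0,"hand":0},{"tx":0,"ty":-0.18,"tz":0,"ax":0,"ay":0,"az":0,"hand":0},{"tx":0,"ty":-0.2,"tz":0,"ax":0,"ay":0,"az":0,"hand":0}]'
python3 -c "
from bench import *;from h import *
rep(sense())
import cv2
d=snapshot('top');cv2.imwrite('pics/t8.png',cv2.resize(d['pixels'][130:330,200:470,::-1],None,fx=2.9,fy=2.9))
X=cloud(d)-O;x,y,z=X@ex,X@ey,X[...,2]
m=(z>146)&(z<158)&(x<105)&(x>-90)&(y<300)&(y>-130);print(np.percentile(y[m],[.5,2,98]))"
```

```text
time: 9.82
tool_pos: [639.9, 6.4, 344.4]
tcp_rot: [-180.0, 0.8, 172.3]
ft_force: [-0.9, 3.6, 1.9]
finger_gap: 0.1
time: 10.23
tool_pos: [635.9, -23.5, 344.4]
tcp_rot: [-180.0, 0.8, 172.3]
ft_force: [-0.9, 3.1, 2.0]
finger_gap: -0.1
t 10.23 tip kiln [-24.1  35.2 171.4] rpy [-179.98    0.83  172.28] F kiln [-1.3  2.9  2. ] gap -0.1 j [ -7.  15.  84.  -0.  81. -89.]
[-85.29022049 -84.30695319  93.35475679]
```

View pics/t8.png

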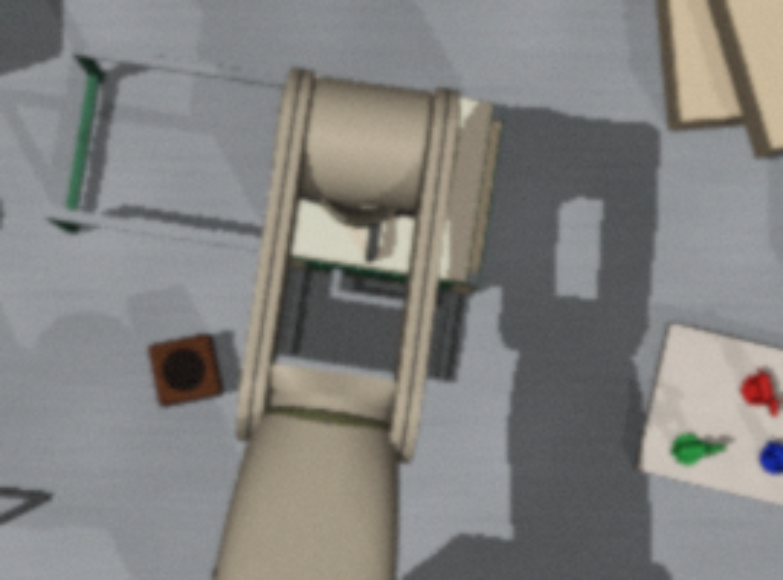

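The roof follows the fingers with about 16 mm left to go (its edge is at -85, heading to -102). I push slowly to the stop.

```bash

python3 -m jog '[{"tx":0,"ty":-0.02,"tz":0,"ax":0,"ay":0,"az":0,"hand":0},{"tx":0,"ty":-0.04,"tz":0,"ax":0,"ay":0,"az":0,"hand":0},{"tx":0,"ty":-0.06,"tz":0,"ax":0,"ay":0,"az":0,"hand":0},{"tx":0,"ty":-0.08,"tz":0,"ax":0,"ay":0,"az":0,"hand":0}]'
python3 -c "
from bench import *;from h import *
rep(sense())"
python3 -m jog '[{"tx":0,"ty":-0.01,"tz":0,"ax":0,"ay":0,"az":0,"hand":0},{"tx":0,"ty":-0.02,"tz":0,"ax":0,"ay":0,"az":0,"hand":0}]'
python3 -c "
from bench import *;from h import *
rep(sense())"
```

```text
time: 10.62
tool_pos: [634.4, -34.5, 344.3]
tcp_rot: [180.0, 0.8, 172.3]
ft_force: [1.1, 2.7, -0.3]
finger_gap: -0.0
t 10.62 tip kiln [-24.1  24.1 171.3] rpy [180.     0.83 172.34] F kiln [ 0.7  2.8 -0.3] gap -0.0 j [ -8.  14.  84.   0.  81. -90.]
time: 10.78
tool_pos: [634.0, -37.4, 344.3]
tcp_rot: [180.0, 0.8, 172.3]
ft_force: [3.4, 10.2, -0.4]
finger_gap: 0.3
t 10.78 tip kiln [-24.1  21.4 171.3] rpy [179.95   0.83 172.32] F kiln [ 2.  10.6 -0.4] gap 0.3 j [ -8.  14.  84.   0.  81. -90.]
```

```bash

python3 -m jog '[{"tx":0,"ty":-0.005,"tz":0,"ax":0,"ay":0,"az":0,"hand":0},{"tx":0,"ty":-0.01,"tz":0,"ax":0,"ay":0,"az":0,"hand":0},{"tx":0,"ty":-0.01,"tz":0,"ax":0,"ay":0,"az":0,"hand":0}]'
python3 -c "
from bench import *;from h import *
rep(sense())"

```

```text
time: 11.03
tool_pos: [633.9, -37.6, 344.4]
tcp_rot: [179.8, 0.8, 172.4]
ft_force: [2.7, 9.8, 0.2]
finger_gap: 0.4
t 11.03 tip kiln [-24.1  21.5 171.4] rpy [179.84   0.84 172.37] F kiln [ 1.4 10.1  0.2] gap 0.4 j [ -8.  14.  84.   0.  81. -90.]
```

It is against the stop: 10 N with no further motion. I retreat toward +y and up, then check.

```bash

python3 -m jog '[{"tx":0,"ty":0.05,"tz":0,"ax":0,"ay":0,"az":0,"hand":0},{"tx":0,"ty":0.15,"tz":0,"ax":0,"ay":0,"az":0,"hand":0},{"tx":0,"ty":0.2,"tz":-0.2,"ax":0,"ay":0,"az":0,"hand":0},{"tx":0,"ty":0.2,"tz":-0.45,"ax":0,"ay":0,"az":0,"hand":0},{"tx":0,"ty":0.2,"tz":-0.6,"ax":0,"ay":0,"az":0,"hand":0}]'
python3 -m jog '[{"tx":0.1,"ty":0.2,"tz":0,"ax":0,"ay":0,"az":0,"hand":0},{"tx":0.2,"ty":0.45,"tz":0,"ax":0,"ay":0,"az":0,"hand":0},{"tx":0.3,"ty":0.7,"tz":0,"ax":0,"ay":0,"az":0,"hand":0},{"tx":0.4,"ty":0.95,"tz":0,"ax":0,"ay":0,"az":0,"hand":0},{"tx":0.4,"ty":1,"tz":0,"ax":0,"ay":0,"az":0,"hand":0}]'
python3 -m jog '[{"tx":0.1,"ty":0.2,"tz":0,"ax":0,"ay":0,"az":0,"hand":0},{"tx":0.2,"ty":0.45,"tz":0,"ax":0,"ay":0,"az":0,"hand":0},{"tx":0.3,"ty":0.7,"tz":0,"ax":0,"ay":0,"az":0,"hand":0},{"tx":0.4,"ty":0.95,"tz":0,"ax":0,"ay":0,"az":0,"hand":0},{"tx":0.4,"ty":0.95,"tz":0,"ax":0,"ay":0,"az":0,"hand":0}]'
python3 -c "
from bench import *;from h import *
rep(sense())
import cv2
d=snapshot('top');cv2.imwrite('pics/t9.png',cv2.resize(d['pixels'][130:330,200:470,::-1],None,fx=2.9,fy=2.9))
X=cloud(d)-O;x,y,z=X@ex,X@ey,X[...,2]
m=(z>146)&(z<158)&(x<105)&(x>-90)&(y<130)&(y>-130);print('roof y',np.percentile(y[m],[.5,2,98,99.5]))
m=(z>180)&(z<200)&(x<40)&(x>-90)&(abs(y)<40);print('bar',np.median(y[m]))
m=(z>60)&(z<80)&(abs(y)<40)&(x<-95)&(x>-170);print('traybar',np.percentile(x[m],[2,50,98]))
d=snapshot('scene');cv2.imwrite('pics/s9.png',cv2.resize(d['pixels'][80:290,240:445,::-1],None,fx=2.8,fy=2.8,interpolation=2))
X=cloud(d)-O;x,y,z=X@ex,X@ey,X[...,2]
m=(z>180)&(z<200)&(x<40)&(x>-90)&(abs(y)<40);print('bar',np.median(y[m]))
"
```

```text
time: 11.45
tool_pos: [636.6, -7.7, 437.4]
tcp_rot: [-180.0, 0.9, 172.4]
ft_force: [0.9, -0.5, 1.1]
finger_gap: -0.0
time: 11.87
tool_pos: [595.0, 153.5, 433.6]
tcp_rot: [179.9, 0.7, 172.6]
ft_force: [0.1, 0.5, -0.1]
finger_gap: 0.2
time: 12.28
tool_pos: [554.0, 303.4, 432.3]
tcp_rot: [179.9, 0.7, 172.7]
ft_force: [0.6, -0.7, 0.0]
finger_gap: -0.2
t 12.28 tip kiln [-149.4  348.6  259.3] rpy [179.89   0.72 172.65] F kiln [ 0.7 -0.7  0. ] gap -0.2 j [ 24.  11.  78.  -0.  90. -59.]
roof y [-98.03440232 -95.02030376 100.36251007 103.52343671]
bar 2.8338917562428065
traybar [-115.52246367 -110.16367181 -100.37272978]
bar 0.2810613389250681
```

View pics/s9.png

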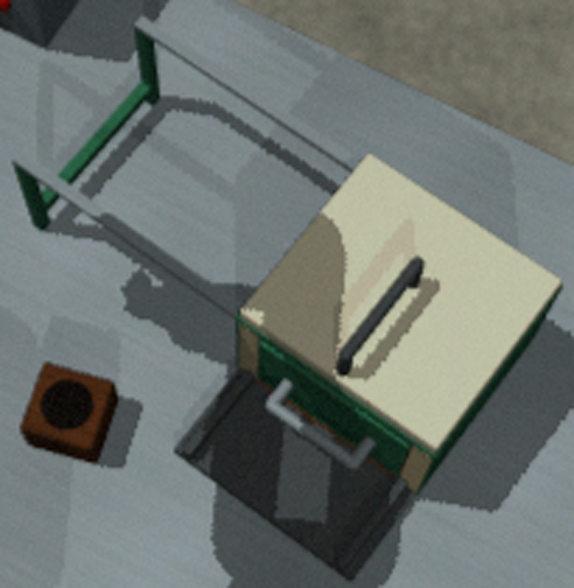

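View pics/t9.png

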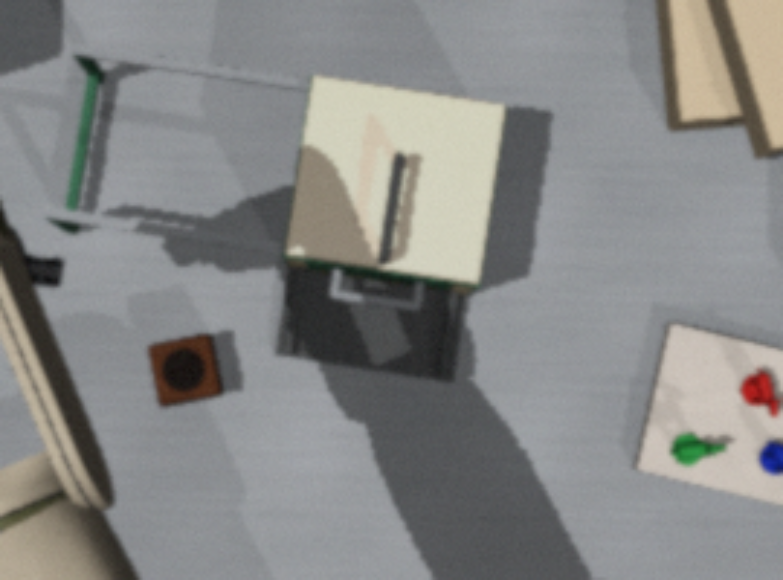

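The roof squares up with the kiln walls, the tray bar is at its home position, and the mould and slab figures are where they were. I hand in.

```bash
python3 -m jog '[{"tx":0,"ty":0,"tz":0,"ax":0,"ay":0,"az":0,"hand":0},{"tx":0,"ty":0,"tz":0,"ax":0,"ay":0,"az":0,"hand":0}]'; python3 -c "
from bench import *
print(hand_in())"
```

```text
time: 12.55
tool_pos: [557.1, 295.9, 432.5]
tcp_rot: [-180.0, 0.8, 172.2]
ft_force: [0.7, -0.7, 0.6]
finger_gap: 0.0
the job is handed in; nothing more can be done
None
```

The tray is home in the kiln and the roof is shut. I handed the job in at about 12.6 s, and no verdict was reported.

- **Tray:** I pushed its bar with the shut fingertips until it met the rear wall, where the force rose to 18 N with no further motion. The camera then showed its front plate flush at kiln x of about -85 mm, and both figures were upright.
- **Roof:** I pushed its bar until it met the stop, at 10 N with no further motion. Its bar measured 0.3 mm (scene camera) and 2.8 mm (top camera) from shut. They disagree by about the calibration error, and both are within the 5 mm limit.
- **First roof push:** The fingertips were higher than I wanted, so I backed off, lowered them and pushed again. The roof had only slid about 12 mm by then.
- **Other objects and the arm:** The mould and the slab figures look unmoved in the last pictures. The jacks and the jar I did not check again. The arm was clear of everything at the end.
- **Not checked:** The figures are hidden under the shut roof, so I last saw them standing just before the roof was closed.

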